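Find the stamped tip case and push it to the dispatch line

TASK

First tip both blue pipette-tip cases over towards the robot, so that each lies on its side with its underside facing away from the robot and you can see which one is stamped underneath. Then push the stamped case, still lying on its side, away from the robot until its stamped underside stands on the white dispatch strip, and leave the blank case lying where it fell. Use the fingers only to push: do not pick up or carry anything, and do not disturb the other things on the bench.

Things in the scene. Friction and masses are not known exactly. Their poses are not given: they have to be found in the camera images.
- case_stamped: Blue tip case with a paler lid and a dark ring-and-cross stamp (56 mm across) on its white underside; may stand left or right. 64 deep (its x), 104 wide (its y), 120 high (its z), 0.2 to 0.42 kg, flat faces, lid shut. Origin: centre of the underside; z up, x away from the robot (within 0.25 rad). Once tipped: 64 high, x up, z towards the robot.
- case_blank: The other tip case, alike from outside, but with a plain white underside. 64 deep (its x), 104 wide (its y), 120 high (its z), 0.2 to 0.42 kg, flat faces, lid shut. Origin: centre of the underside; z up, x away from the robot (within 0.25 rad). Once tipped: 64 high, x up, z towards the robot.
- case_stamped_center (a point): Centre of the stamped case, 60 mm along its z axis from the underside. A slow push on its far face near the top tips the case about its near bottom edge with little sliding; past about 28 degrees it falls over by itself. The blank case behaves the same.
- case_blank_center (a point): Centre of the blank case, 60 mm along its z axis from the underside.
- line: The dispatch line: a flat white strip on the black bench beyond the cases, 40 wide (its x) by 800 long (its y), no height worth counting. Origin: its centre; x points away from the robot.
- beaker: Bystander: glass beaker, 60 across, 75 high, between the cases. Origin: centre of its foot.
- jar: Bystander: small amber jar, 48 across, 62 high, between the cases and nearer the robot. Origin: centre of its foot.
- amber: Bystander: amber bottle, 66 across, 125 high, right of the cases. Origin: centre of its foot.
- flask: Bystander: conical flask, 80 across, 115 high, left of the cases. Origin: centre of its foot.
- bowl: Bystander: white porcelain bowl, 70 across, 40 high, left of the cases. Origin: centre of its foot.
- weight: Bystander: knobbed brass balance weight, 40 across, 55 high, right of the cases. Origin: centre of its foot.
Mind the look-alikes: they are no part of the job. What is shaped like the case_blank but pink is not meant. What is shaped like the case_stamped but green is not meant.

How it is judged:
By the outcome, as a careful person would: the job done as asked, in the order asked, and still so for the second after the job is handed in, with the robot touching nothing.
It also fails if it takes over 67 s, if anything falls off the work surface, if the arm or the gripper's body presses on something with over 40 N, if the wrist force passes 120 N, or if a joint passes its speed limit or range.

ROBOT

A 6-joint arm with a two-finger parallel gripper is mounted at the origin on the work surface. World frame = base frame: x ahead of the robot, y to its left, z up, the work surface at z = 0. Lengths are in m, angles in rad, forces in N, time in s.
With the tool pointing down it reaches from about 0.25 to 0.775 m from the base axis. Payload 4 kg.
Tool frame: the origin (TCP) lies at the very end of the fingers, on their centre line; the grasp point (between the pads) lies 19 mm behind it; z points along the fingers, y is the direction in which the jaws open and shut (so a half turn about z gives the same grasp; the last joint's range is limited). The gripper opens to 85 mm and grips with 20 to 120 N. Pads are 22 mm wide; open, the fingers measure 114 mm over their backs; the gripper's body (76 mm by 85 mm) begins 54 mm behind the grasp point. The pads swing forward as they close: fully open they stand 13 mm farther back than shut.
Start: joints at [-1.238, 0.087, 1.371, -0, 1.684, -0.103], TCP at [0.232, -0.499, 0.231] pointing down, gripper open.
Joint ranges: [-3.1, 3.1], [-0.76, 2.03], [0.27, 2.55], [-1.08, 4.22], [0.17, 2.65], [-2.57, 2.57]. Speed limits (rad/s): [2.79, 2.79, 3.14, 3.14, 3.14, 3.14].

INTERFACE

Orientations are given as a unit quaternion [x, y, z, w].
In Python, from cell import robot, eyes, search_frame, outline_of, landmark_of gives the robot as it stands.
- The arm moves only by the shell command python3 -m crank 'ROWS' [FORCE]. ROWS is a JSON object of lists of equal length, an entry for each row: "dp": the shift along the tool's x, y, z in cm, a list of three; "dr": the turn, a rotation vector about the tool's x, y, z in units of 6 degrees (1.0 is 6 degrees), a list of three; "jaw": the finger opening in cm, from 0 to 8.54. A call has 1 to 8 rows; each row shifts and turns the commanded pose from where the row before left it, along the tool's axes as they then stand; what a row does not reach is not made up. A row lasts 1/12 s, in which the tool goes at most 41.7 mm and 7.16 degrees, less where a joint would pass 70% of its speed; a pose out of reach is approached as far as the arm can. A call is refused whole if a number of a shift passes 4.17 or a number of a turn 1, either way. A call with a gripper value outside its range is refused whole. The fingers move at their own pace and stop on an object; FORCE is the grip in N (left out, the last holds). Time passes only in rows, so rows that do not move let the fingers close. It gives the time, the measured TCP pose, the force and the opening at its end, in the units of the state.
- robot.sense(): the state, without advancing time (a new reading comes with each control period).
- eyes.get_image(name): name is "scene" or "top"; returns a dict with "color" (400x640x3 uint8, blue, green, red), "fov_y" (degrees; the focal length in pixels is half the picture's height over the tangent of half this angle, whatever the lens; pixels are square), "cx", "cy" (the principal point, pixels), "extrinsics" (4x4, takes a point from camera to world coordinates). Camera axes: x right, y down, z forward; pixel columns grow to the right and rows downward; lengths in m; the calibration is good to about 2 mm. A picture is of the moment at which its call begins. There is no depth.
- robot.sign_off(): hands the job in, once; it reports no verdict.
Trained networks look in the newest picture that a camera, given by its name, has taken for a name from the list of things; names that differ only in an ending like _2 or _b are one class to them, and where a whole thing is asked for, a point or a joint stands for the part that bears it (a point fixed in the world has none). Each returns a list of dicts, best first, with "confidence" (0 to 1); they miss things now and then, are a little off and sometimes report something else, mostly with a low value. They report only what shows in the picture. A call takes as long as a camera call. They do not tell look-alikes from the thing itself.
- search_frame(camera, target): "box" ([left, top, right, bottom] in pixels, round what is visible of it).
- outline_of(camera, target): "mask" (400x640 bool, what is visible of it) and "box" ([left, top, right, bottom] in pixels, round what is visible of it).
- landmark_of(camera, target): "pixel" ([column, row] in pixels: a listed point, or the origin of a listed thing).
The state is a dict: "t": time; "joint_pos": joint angles; "dq": joint speeds; "joint_efforts": joint torques, N m; "position": TCP position; "tool_rot": TCP orientation; "wrist_force": force on the tool from outside, world axes, zero at the start; "torque": the same for the moment, N m; "finger_gap": opening from 0.0 (shut) to 1.0 (fully open).
Only numpy, scipy, OpenCV 4.12 (cv2) and the standard library are available. Lean on these libraries where they do the work, as an engineer would, in place of code of your own. Each camera call takes 0.05 s, during which the arm holds its last target. There are 200 camera calls.

## Working session

There is one attempt and no reset: what is moved stays moved. The work goes in short steps, Python scripts to look and compute and a shell command to move; the robot and the scene stay as the last step left them, time stands still between calls to the robot, and variables do not carry over. Pictures are saved under pics/ and viewed, about 8 in all and at most 12, crops included, and the job is handed in when it is done.

```bash
ls; mkdir -p pics
cat > h.py <<'E'
import numpy as np, cv2
from cell import robot, eyes, search_frame, outline_of, landmark_of
def ray(im,u,v):
    f=200/np.tan(np.radians(im["fov_y"])/2); E=np.array(im["extrinsics"])
    d=E[:3,:3]@np.array([(u-im["cx"])/f,(v-im["cy"])/f,1]); return E[:3,3],d
def at(im,u,v,z):
    o,d=ray(im,u,v); return o+d*(z-o[2])/d[2]
def px(im,p):
    f=200/np.tan(np.radians(im["fov_y"])/2); E=np.array(im["extrinsics"])
    c=E[:3,:3].T@(np.array(p)-E[:3,3]); return np.array([im["cx"]+f*c[0]/c[2],im["cy"]+f*c[1]/c[2]])
E
python3 - <<'E'
from h import *
np.set_printoptions(precision=3,suppress=True)
Z={'case_stamped_center':.06,'case_blank_center':.06}
for c in ["scene","top"]:
    im=eyes.get_image(c); cv2.imwrite(f"pics/{c}0.png",im["color"])
    print(c,np.array(im["extrinsics"])[:3,3],im["fov_y"])
    for n in ["case_stamped","case_blank","case_stamped_center","case_blank_center","line","beaker","jar","amber","flask","bowl","weight"]:
        for r in landmark_of(c,n)[:3]:
            print(n,round(r["confidence"],2),np.array(r["pixel"]),at(im,*r["pixel"],Z.get(n,0)))
print(robot.sense())
E
```

```text
pics
scene [ 1.499 -0.382  0.695] 50.74864718962811
case_stamped 0.91 [240.6 240.1] [ 0.612 -0.238  0.   ]
case_stamped 0.67 [279.3 184.8] [ 0.384 -0.056  0.   ]
case_blank 0.9 [402.  252.7] [0.824 0.124 0.   ]
case_blank 0.68 [375.1 204.9] [0.606 0.168 0.   ]
case_blank 0.17 [321.4 221. ] [ 0.617 -0.01   0.   ]
case_stamped_center 0.91 [239.3 216. ] [ 0.589 -0.229  0.06 ]
case_stamped_center 0.9 [277.3 167.1] [ 0.375 -0.057  0.06 ]
case_blank_center 0.66 [374.8 193.5] [0.632 0.148 0.06 ]
case_blank_center 0.57 [402.7 230.8] [0.811 0.127 0.06 ]
line 0.67 [338.1 237.7] [0.704 0.001 0.   ]
beaker 0.63 [323.4 222.1] [ 0.624 -0.007  0.   ]
jar 0.81 [304.6 195.9] [ 0.477 -0.006  0.   ]
amber 0.9 [141.8 230. ] [ 0.463 -0.474  0.   ]
flask 0.79 [422.6 158. ] [0.409 0.47  0.   ]
flask 0.19 [143.2 228.7] [ 0.458 -0.47   0.   ]
bowl 0.73 [434.4 182.2] [0.566 0.408 0.   ]
weight 0.55 [172.5 248.4] [ 0.577 -0.407  0.   ]
top [0.3   0.019 1.607] 44.885839419783665
case_stamped 0.85 [386.3 195.7] [ 0.613 -0.211  0.   ]
case_stamped 0.71 [338.3 266.1] [ 0.373 -0.053  0.   ]
case_blank 0.93 [286.6 1
[... 427 characters left out ...]
.1] [ 0.61  -0.014  0.   ]
jar 0.46 [321.6 229.3] [0.493 0.005 0.   ]
amber 0.75 [465.8 249.5] [ 0.438 -0.475  0.   ]
amber 0.67 [329.4 199.1] [ 0.596 -0.019  0.   ]
bowl 0.83 [200.4 206.5] [0.56  0.413 0.   ]
weight 0.6 [444.6 206.8] [ 0.58  -0.408  0.   ]
{'t': 1.2, 'joint_pos': array([-1.238,  0.087,  1.371,  0.   ,  1.684, -0.103]), 'dq': array([-0.001, -0.001, -0.   , -0.001, -0.   , -0.   ]), 'joint_efforts': array([  0.001, -35.173, -31.346,  -0.   ,   0.   ,   0.   ]), 'position': array([ 0.232, -0.499,  0.231]), 'tool_rot': array([0.976, 0.216, 0.   , 0.   ]), 'wrist_force': array([ 0.081, -0.647,  0.406]), 'torque': array([ 0.061, -0.02 , -0.028]), 'finger_gap': 1.0027246896653124}
```

View pics/scene0.png

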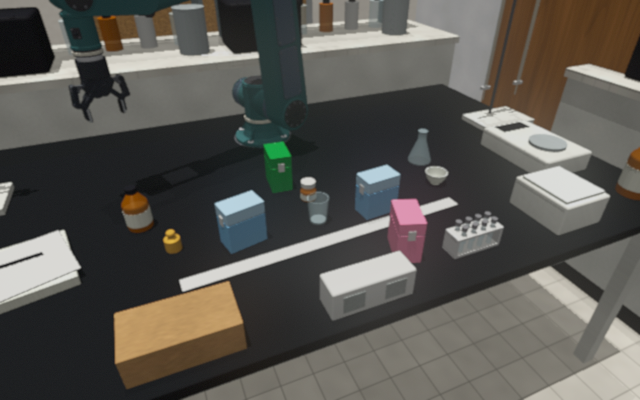

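View pics/top0.png

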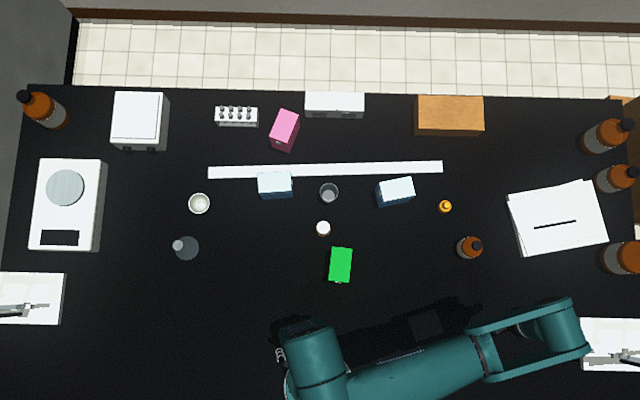

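Run:
```python
from h import *
np.set_printoptions(precision=3,suppress=True)
from scipy.optimize import least_squares
ims={c:eyes.get_image(c) for c in ["scene","top"]}
B=np.array([[x,y,z] for x in(-.032,.032) for y in(-.052,.052) for z in (0,.12)])
def box(p):
    c,s=np.cos(p[2]),np.sin(p[2]); return B@np.array([[c,-s,0],[s,c,0],[0,0,1]]).T+[p[0],p[1],0]
M={}
for c in ims:
    for n in ["case_stamped","case_blank"]:
        for r in outline_of(c,n):
            if r["confidence"]<.4: continue
            m=np.array(r["mask"]).astype(np.uint8); print(c,n,r["confidence"],r["box"],m.sum()); M.setdefault(c,[]).append(m)
def hullmask(im,p):
    h=cv2.convexHull(np.array([px(im,q) for q in box(p)],np.float32))
    m=np.zeros((400,640),np.uint8); cv2.fillConvexPoly(m,np.round(h*16).astype(np.int32),1,shift=4); return m
from scipy.optimize import minimize
for nm,p0 in [("right",[.61,-.231,0]),("left",[.628,.155,0])]:
    sel={}
    for c in ims:
        h=hullmask(ims[c],p0); sel[c]=max(M[c],key=lambda m:(m&h).sum()/(m|h).sum())
    cost=lambda p:sum(1-(sel[c]&(h:=hullmask(ims[c],p))).sum()/(sel[c]|h).sum() for c in ims)
    best=min((minimize(cost,[p0[0],p0[1],a],method="Nelder-Mead",options=dict(initial_simplex=[[p0[0],p0[1],a],[p0[0]+.02,p0[1],a],[p0[0],p0[1]+.02,a],[p0[0],p0[1],a+.1]])) for a in(-.15,0,.15)),key=lambda r:r.fun)
    print(nm,best.x,best.fun)
```

```text
scene case_stamped 0.88 [263.2, 139.4, 292.2, 191.8] 1223
scene case_stamped 0.71 [213.4, 190.7, 271.2, 254.1] 2402
scene case_stamped 0.54 [182.5, 197.0, 456.5, 289.4] 2775
scene case_stamped 0.51 [162.6, 234.6, 179.2, 252.5] 354
scene case_blank 0.89 [386.9, 198.8, 425.0, 261.2] 1874
scene case_blank 0.65 [356.5, 168.4, 396.9, 219.7] 1791
top case_stamped 0.97 [372.9, 174.6, 416.3, 206.2] 932
top case_stamped 0.93 [329.3, 244.4, 353.4, 280.8] 692
top case_blank 0.91 [269.2, 106.4, 300.9, 150.6] 909
top case_blank 0.87 [256.5, 169.0, 294.3, 198.9] 933
right [ 0.615 -0.23   0.241] 0.11953255030178112
left [0.627 0.158 0.117] 0.19805169252079746
```

The scene shows two blue cases: right at (241,221) and left at (377,192). The green (278,167) and pink (407,230) look-alikes and the slightly slanted strip are also visible. In the top view the lids are at (275,184) and (395,190). The strip runs from (208,172) to (442,166). I'll refine the case yaws and the line, then compute the first move.

```bash
cat >> h.py <<'E'
from scipy.spatial.transform import Rotation as R
def go(x,y,z,yaw,pitch_fix=True):
    """print turn (units, tool z) then shift in turned tool frame (cm)"""
    s=robot.sense(); r=R.from_quat(s["tool_rot"])
    t=R.from_matrix(np.array([[np.cos(yaw),np.sin(yaw),0],[np.sin(yaw),-np.cos(yaw),0],[0,0,-1]]))
    dr=(r.inv()*t).as_rotvec()/np.radians(6)
    dp=t.inv().apply(np.array([x,y,z])-s["position"])*100
    print("t",round(s["t"],2),"pos",s["position"].round(4),"F",s["wrist_force"].round(1),"turn",dr.round(2),"shift cm",dp.round(2))
E
python3 - <<'E'
from h import *
np.set_printoptions(precision=3,suppress=True)
im=eyes.get_image("top"); g=im["color"].astype(int)
b,gr,r=g[...,0],g[...,1],g[...,2]
lid=((b>170)&(b-r>15)&(b-r<70)).astype(np.uint8)
for nm,(x0,x1,y0,y1) in dict(left=(250,300,165,205),right=(368,420,170,212)).items():
    sub=np.zeros_like(lid); sub[y0:y1,x0:x1]=lid[y0:y1,x0:x1]
    n,l,st,ce=cv2.connectedComponentsWithStats(sub); k=1+st[1:,4].argmax()
    ys,xs=np.nonzero(l==k)
    P=np.array([at(im,u,v,.12)[:2] for u,v in zip(xs,ys)],np.float32)
    print(nm,st[k],P.mean(0),cv2.minAreaRect(P))
w=((b>150)&(abs(b-r)<25)).astype(np.uint8); sub=np.zeros_like(w); sub[155:182,205:446]=w[155:182,205:446]
ys,xs=np.nonzero(sub); P=np.array([at(im,u,v,0)[:2] for u,v in zip(xs,ys)],np.float32)
for yy in (.35,.3,.0,-.05,-.1,-.2,-.28,-.35):
    q=P[abs(P[:,1]-yy)<.015]; print(yy,q[:,0].mean() if len(q) else None,np.ptp(q[:,0]) if len(q) else None)
go(.68,-.214,.2,.24)
E
```

```text
left [257 171  35  22 436] [0.63  0.166] ((0.6260272860527039, 0.15882807970046997), (0.06618499010801315, 0.10616970807313919), 5.387019157409668)
right [379 176  37  26 113] [ 0.615 -0.229] ((0.613648533821106, -0.2273584008216858), (0.06491302698850632, 0.10466045886278152), 13.003332138061523)
0.35 0.6821639 0.039260685
0.3 0.68286717 0.03918737
0.0 0.6983058 0.039351046
-0.05 0.7031941 0.03939998
-0.1 0.70455116 0.039417207
-0.2 0.7098418 0.067094624
-0.28 0.70451915 0.07095069
-0.35 0.71775746 0.039473593
t 1.55 pos [ 0.232 -0.499  0.231] F [ 1.4  0.5 -0.6] turn [0.   0.   1.87] shift cm [ 50.26 -17.     3.13]
```

```bash
python3 -m crank '{"dp":[[0,0,0],[0,0,0],[2,-0.7,0],[3,-1,0.2],[3,-1,0.2],[3,-1,0.2],[3,-1,0.2],[3,-1,0.2]],"dr":[[0,0,1],[0,0,0.9],[0,0,0],[0,0,0],[0,0,0],[0,0,0],[0,0,0],[0,0,0]],"jaw":[6,6,6,6,6,6,6,6]}'
python3 -m crank '{"dp":[[3,-1,0.2],[3,-1,0.2],[3,-1,0.2],[3,-1,0.2],[3,-1,0.2],[3,-1,0.2],[3,-1,0.2],[3,-1,0.2]],"dr":[[0,0,0],[0,0,0],[0,0,0],[0,0,0],[0,0,0],[0,0,0],[0,0,0],[0,0,0]],"jaw":[6,6,6,6,6,6,6,6]}'
python3 -c "
from h import *
go(.682,-.214,.085,.235)"
```

```text
t: 2.22
position: [0.3851, -0.4024, 0.2214]
tool_rot: [0.993, 0.118, 0.0, 0.0]
wrist_force: [-0.1, -0.9, -1.6]
finger_gap: 0.705
t: 2.88
position: [0.5998, -0.2682, 0.2052]
tool_rot: [0.993, 0.118, -0.0, 0.0]
wrist_force: [0.4, 0.8, -0.1]
finger_gap: 0.704
t 2.88 pos [ 0.5998 -0.2682  0.2052] F [ 0.4  0.8 -0.1] turn [0.   0.   0.02] shift cm [ 9.25 -3.36 12.02]
```

```bash
python3 -m crank '{"dp":[[3,-1.1,0],[3,-1.1,0],[3.2,-1.1,0],[0,0,3],[0,0,3],[0,0,3],[0,0,3],[0,0,0]],"dr":[[0,0,0],[0,0,0],[0,0,0],[0,0,0],[0,0,0],[0,0,0],[0,0,0],[0,0,0]],"jaw":[6,6,6,6,6,6,6,6]}'
python3 -m crank '{"dp":[[-0.5,0,0],[-0.5,0,0],[-0.5,0,0],[-0.5,0,0],[-0.4,0,0],[-0.4,0,0],[-0.4,0,0],[-0.4,0,0]],"dr":[[0,0,0],[0,0,0],[0,0,0],[0,0,0],[0,0,0],[0,0,0],[0,0,0],[0,0,0]],"jaw":[6,6,6,6,6,6,6,6]}'
python3 -m crank '{"dp":[[-0.4,0,0],[-0.4,0,0],[-0.4,0,0],[-0.4,0,0]],"dr":[[0,0,0],[0,0,0],[0,0,0],[0,0,0]],"jaw":[6,6,6,6]}'
python3 -c "
from h import *
cv2.imwrite('pics/s1.png',cv2.resize(eyes.get_image('scene')['color'][150:280,140:400],None,fx=2.5,fy=2.5))"
```

```text
t: 3.55
position: [0.6759, -0.2136, 0.0758]
tool_rot: [0.993, 0.118, -0.007, -0.004]
wrist_force: [-0.7, 1.0, -1.9]
finger_gap: 0.702
t: 4.22
position: [0.6454, -0.2242, 0.0863]
tool_rot: [0.993, 0.118, 0.001, 0.0]
wrist_force: [1.2, 0.8, 0.5]
finger_gap: 0.703
t: 4.55
position: [0.6292, -0.2278, 0.0851]
tool_rot: [0.993, 0.118, -0.0, -0.0]
wrist_force: [1.4, 1.0, -0.0]
finger_gap: 0.704
```

View pics/s1.png

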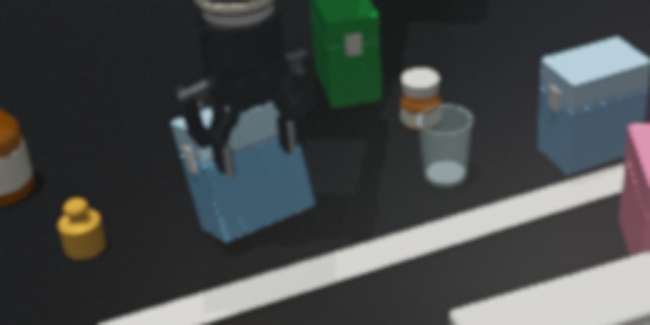

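The crop shows both fingers on the far face and the right case tilting towards the robot. I'll keep pushing.

```bash
python3 -m crank '{"dp":[[-0.4,0,0],[-0.4,0,0],[-0.4,0,0],[-0.4,0,0],[-0.4,0,0],[-0.4,0,0],[-0.4,0,0],[-0.4,0,0]],"dr":[[0,0,0],[0,0,0],[0,0,0],[0,0,0],[0,0,0],[0,0,0],[0,0,0],[0,0,0]],"jaw":[6,6,6,6,6,6,6,6]}'
python3 -m crank '{"dp":[[-0.4,0,0],[-0.4,0,0],[0,0,0],[0,0,0],[0,0,0],[0,0,0],[0,0,0]],"dr":[[0,0,0],[0,0,0],[0,0,0],[0,0,0],[0,0,0],[0,0,0],[0,0,0]],"jaw":[6,6,6,6,6,6,6]}'
python3 -c "
from h import *
cv2.imwrite('pics/s2.png',cv2.resize(eyes.get_image('scene')['color'][150:280,140:400],None,fx=2.5,fy=2.5))
go(.70,.166,.20,.1)"
```

```text
t: 5.27
position: [0.5982, -0.2354, 0.0853]
tool_rot: [0.993, 0.118, -0.0, 0.0]
wrist_force: [0.1, -0.5, 1.0]
finger_gap: 0.703
t: 5.85
position: [0.591, -0.2371, 0.0853]
tool_rot: [0.993, 0.118, 0.0, 0.0]
wrist_force: [-0.3, -0.1, 0.1]
finger_gap: 0.704
t 5.9 pos [ 0.591  -0.2371  0.0853] F [ 0.5 -0.2 -0.2] turn [ 0.   -0.    1.31] shift cm [ 14.87 -39.02 -11.47]
```

View pics/s2.png

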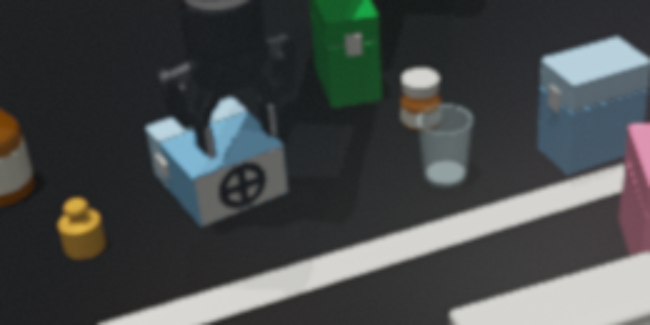

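The stamp (crop 242,185) is on the right case, which now lies tipped. Next is the left case.

```bash
python3 -m crank '{"dp":[[0,0,-3],[0,0,-3],[0,0,-3],[0,0,-2.5],[0,0,0],[1,-2.5,0],[1.1,-3,0],[1.1,-3,0]],"dr":[[0,0,0],[0,0,0],[0,0,0.8],[0,0,0.5],[0,0,0],[0,0,0],[0,0,0],[0,0,0]],"jaw":[6,6,6,6,6,6,6,6]}'
python3 -m crank '{"dp":[[1.1,-3,0],[1.1,-3,0],[1.1,-3,0],[1.1,-3,0],[1.1,-3,0],[1.1,-3,0],[1.1,-3,0],[1.1,-3,0]],"dr":[[0,0,0],[0,0,0],[0,0,0],[0,0,0],[0,0,0],[0,0,0],[0,0,0],[0,0,0]],"jaw":[6,6,6,6,6,6,6,6]}'
python3 -c "
from h import *
go(.70,.166,.085,.1)"
```

```text
t: 6.57
position: [0.6141, -0.149, 0.1996]
tool_rot: [0.999, 0.05, -0.0, -0.0]
wrist_force: [1.1, -0.3, -0.3]
finger_gap: 0.702
t: 7.23
position: [0.6775, 0.0999, 0.1992]
tool_rot: [0.999, 0.051, -0.001, 0.0]
wrist_force: [1.5, 0.5, 0.4]
finger_gap: 0.703
t 7.23 pos [0.6775 0.0999 0.1992] F [1.5 0.5 0.4] turn [0.   0.01 0.02] shift cm [ 2.89 -6.35 11.42]
```

```bash
python3 -m crank '{"dp":[[1.4,-3.2,0],[1.4,-3.1,0],[0,0,0],[0,0,3],[0,0,3],[0,0,3],[0,0,2.4],[0,0,0]],"dr":[[0,0,0],[0,0,0],[0,0,0],[0,0,0],[0,0,0],[0,0,0],[0,0,0],[0,0,0]],"jaw":[6,6,6,6,6,6,6,6]}'
python3 -m crank '{"dp":[[-0.5,0,0],[-0.5,0,0],[-0.5,0,0],[-0.5,0,0],[-0.4,0,0],[-0.4,0,0],[-0.4,0,0],[-0.4,0,0]],"dr":[[0,0,0],[0,0,0],[0,0,0],[0,0,0],[0,0,0],[0,0,0],[0,0,0],[0,0,0]],"jaw":[6,6,6,6,6,6,6,6]}'
python3 -m crank '{"dp":[[-0.4,0,0],[-0.4,0,0],[-0.4,0,0],[-0.4,0,0],[-0.4,0,0],[-0.4,0,0],[-0.4,0,0],[-0.4,0,0]],"dr":[[0,0,0],[0,0,0],[0,0,0],[0,0,0],[0,0,0],[0,0,0],[0,0,0],[0,0,0]],"jaw":[6,6,6,6,6,6,6,6]}'
python3 -m crank '{"dp":[[-0.4,0,0],[-0.4,0,0],[-0.4,0,0],[-0.4,0,0],[-0.4,0,0],[-0.4,0,0],[0,0,0],[0,0,0]],"dr":[[0,0,0],[0,0,0],[0,0,0],[0,0,0],[0,0,0],[0,0,0],[0,0,0],[0,0,0]],"jaw":[6,6,6,6,6,6,6,6]}'
python3 -c "
from h import *
cv2.imwrite('pics/s3.png',cv2.resize(eyes.get_image('scene')['color'][130:290,180:460],None,fx=2.5,fy=2.5))
go(.41,-.28,.20,.24)"
```

```text
t: 7.9
position: [0.6945, 0.1628, 0.0771]
tool_rot: [0.999, 0.051, -0.007, 0.001]
wrist_force: [-1.1, 0.3, -2.3]
finger_gap: 0.703
t: 8.57
position: [0.6639, 0.1602, 0.0875]
tool_rot: [0.999, 0.05, 0.002, -0.0]
wrist_force: [1.2, 0.3, 1.7]
finger_gap: 0.702
t: 9.23
position: [0.6306, 0.1568, 0.0858]
tool_rot: [0.999, 0.05, -0.001, 0.0]
wrist_force: [-0.6, -0.5, 1.0]
finger_gap: 0.702
t: 9.9
position: [0.6074, 0.1545, 0.0864]
tool_rot: [0.999, 0.05, 0.0, 0.0]
wrist_force: [0.4, -0.5, -0.2]
finger_gap: 0.702
t 9.95 pos [0.6076 0.1545 0.0864] F [-0.1  0.6  0. ] turn [ 0.   -0.   -1.33] shift cm [-29.52  37.51 -11.36]
```

View pics/s3.png

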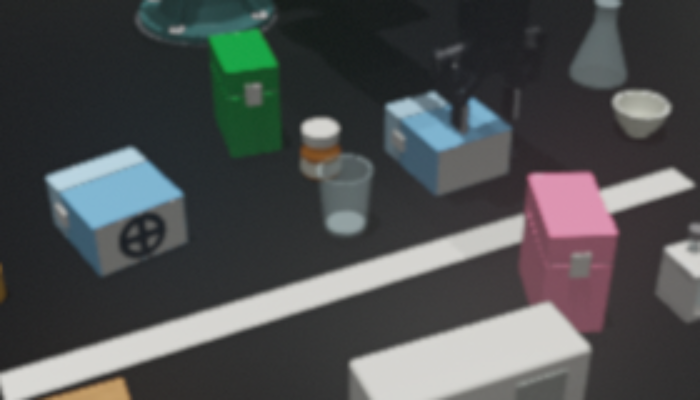

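Both cases are tipped: the left is blank (crop 470,165) and the right is stamped (142,235). I'll raise the arm, move back towards the robot's side, and measure the fallen case.

```bash
python3 -m crank '{"dp":[[0,0,-3],[0,0,-3],[0,0,-3],[0,0,-3],[0,0,0],[-1.5,2,0],[-2,2.6,0],[-2,2.6,0]],"dr":[[0,0,0],[0,0,0],[0,0,-0.7],[0,0,-0.6],[0,0,0],[0,0,0],[0,0,0],[0,0,0]],"jaw":[6,6,6,6,6,6,6,6]}'
python3 - <<'E'
from h import *
np.set_printoptions(precision=3,suppress=True)
from scipy.optimize import minimize
ims={c:eyes.get_image(c) for c in ["scene","top"]}
B=np.array([[x,y,z] for x in(-.12,0) for y in(-.052,.052) for z in (0,.064)])
def hm(im,p):
    c,s=np.cos(p[2]),np.sin(p[2]); q=B@np.array([[c,-s,0],[s,c,0],[0,0,1]]).T+[p[0],p[1],0]
    h=cv2.convexHull(np.array([px(im,k) for k in q],np.float32)); m=np.zeros((400,640),np.uint8); cv2.fillConvexPoly(m,np.round(h*16).astype(np.int32),1,shift=4); return m
p0=[.583,-.237,.23]; sel={}
for c in ims:
    for r in outline_of(c,"case_stamped")[:4]:
        m=np.array(r["mask"]).astype(np.uint8); h=hm(ims[c],p0); i=(m&h).sum()/(m|h).sum(); print(c,r["confidence"],i)
        if i>.4: sel[c]=m; break
cost=lambda p:sum(1-(sel[c]&(h:=hm(ims[c],p))).sum()/(sel[c]|h).sum() for c in sel)
b=minimize(cost,p0,method="Nelder-Mead",options=dict(initial_simplex=[p0,[.60,-.237,.23],[.583,-.22,.23],[.583,-.237,.33]])); print(b.x,b.fun)
g=ims["top"]["color"].astype(int); m=((g[...,0]>110)&(g[...,0]-g[...,2]>30)).astype(np.uint8)
for x0,x1,y0,y1 in [(365,425,180,260),(250,300,180,260)]:
    s=np.zeros_like(m); s[y0:y1,x0:x1]=m[y0:y1,x0:x1]; ys,xs=np.nonzero(s)
    print(cv2.minAreaRect(np.array([at(ims["top"],u,v,.064)[:2] for u,v in zip(xs,ys)],np.float32)))
cv2.imwrite("pics/t1.png",cv2.resize(ims["top"]["color"][140:280,220:460],None,fx=3,fy=3))
go(.42,-.275,.20,.23)
E
```

```text
t: 10.62
position: [0.5709, 0.0713, 0.2062]
tool_rot: [0.993, 0.119, 0.0, 0.0]
wrist_force: [-0.6, -0.7, -0.4]
finger_gap: 0.702
scene 0.94 0.9341463414634147
top 0.9 0.0
top 0.65 0.9398180545836249
[ 0.583 -0.238  0.225] 0.11216452681928302
((0.5220538377761841, -0.24868333339691162), (0.12227147817611694, 0.10551506280899048), 13.274249076843262)
((0.5102306604385376, 0.14630644023418427), (0.2703627645969391, 0.11440090835094452), 14.524161338806152)
t 10.82 pos [0.571 0.071 0.206] F [-0.3  0.2  0.4] turn [-0.   -0.01  0.05] shift cm [-22.61  30.25   0.65]
```

View pics/t1.png

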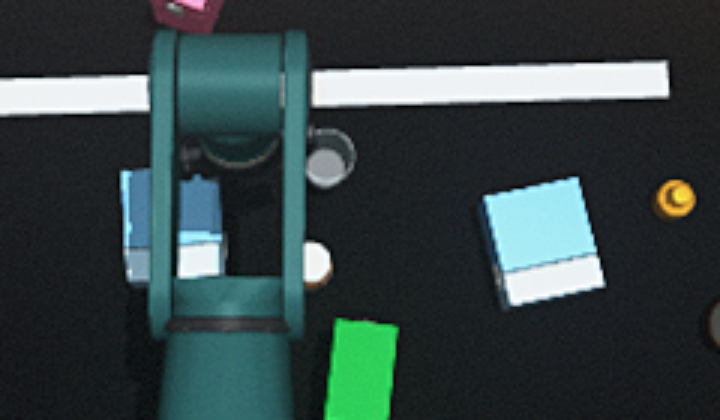

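The top view shows the stamped case lying free at about crop (545,240), yaw ≈0.23. Its underside centre is at (0.583, -0.238).

```bash
python3 -m crank '{"dp":[[-2,2.7,0],[-2,2.7,0],[-2,2.7,0],[-2,2.7,0],[-2,2.7,0],[-2,2.7,0],[-2,2.7,0],[-2,2.7,0]],"dr":[[0,0,0],[0,0,0],[0,0,0],[0,0,0],[0,0,0],[0,0,0],[0,0,0],[0,0,0]],"jaw":[6,6,6,6,6,6,6,6]}'
python3 -m crank '{"dp":[[-2.3,2.9,0],[-2.3,2.9,0],[-2.0,2.9,0],[0,0,0],[0,0,0],[0,0,3],[0,0,3],[0,0,0]],"dr":[[0,0,0],[0,0,0],[0,0,0],[0,0,0],[0,0,0],[0,0,0],[0,0,0],[0,0,0]],"jaw":[6,6,6,6,6,6,6,6]}'
python3 -c "
from h import *
go(.42,-.276,.02,.228)"
```

```text
t: 11.48
position: [0.4665, -0.1764, 0.2065]
tool_rot: [0.993, 0.119, 0.001, 0.0]
wrist_force: [0.7, -0.3, -0.6]
finger_gap: 0.706
t: 12.15
position: [0.4205, -0.272, 0.1399]
tool_rot: [0.993, 0.119, -0.004, -0.005]
wrist_force: [-1.4, 0.2, -2.1]
finger_gap: 0.703
t 12.15 pos [ 0.4205 -0.272   0.1399] F [-1.4  0.2 -2.1] turn [-0.1   0.06  0.11] shift cm [-0.14  0.38 11.99]
```

```bash
python3 -m crank '{"dp":[[0,0.4,3],[0,0,3],[0,0,2.5],[0,0,1.5],[0,0,1],[0,0,0.8],[0,0,0.4],[0,0,0]],"dr":[[0,0,0],[0,0,0],[0,0,0],[0,0,0],[0,0,0],[0,0,0],[0,0,0],[0,0,0]],"jaw":[6,6,6,6,6,6,6,6]}'
python3 -m crank '{"dp":[[0.5,0,0],[0.5,0,0],[0.5,0,0],[0.5,0,0],[0.5,0,0],[0.5,0,0],[0.5,0,0],[0,0,0]],"dr":[[0,0,0],[0,0,0],[0,0,0],[0,0,0],[0,0,0],[0,0,0],[0,0,0],[0,0,0]],"jaw":[6,6,6,6,6,6,6,6]}'
python3 -c "
from h import *
go(.58,-.252,.02,.05)"
```

```text
t: 12.82
position: [0.4239, -0.2797, 0.0246]
tool_rot: [0.993, 0.119, 0.0, 0.0]
wrist_force: [-1.1, -0.2, 0.4]
finger_gap: 0.701
t: 13.48
position: [0.4582, -0.2715, 0.0244]
tool_rot: [0.993, 0.118, 0.0, 0.0]
wrist_force: [0.2, -0.3, 0.3]
finger_gap: 0.698
t 13.48 pos [ 0.4582 -0.2715  0.0244] F [ 0.2 -0.3  0.3] turn [ 0.   -0.    1.79] shift cm [12.26 -1.34  0.44]
```

```bash
python3 -m crank '{"dp":[[0.4,0,0],[0.4,0,0],[0.4,0,0],[0.4,0,0],[0.4,0,0],[0.4,0,0],[0.4,0,0],[0.4,0,0]],"dr":[[0,0,0],[0,0,0],[0,0,0.09],[0,0,0.09],[0,0,0.09],[0,0,0.09],[0,0,0.09],[0,0,0.09]],"jaw":[6,6,6,6,6,6,6,6]}'
python3 -m crank '{"dp":[[0.4,0,0],[0.4,0,0],[0.4,0,0],[0.4,0,0],[0.4,0,0],[0.4,0,0],[0.4,0,0],[0.4,0,0]],"dr":[[0,0,0.09],[0,0,0.09],[0,0,0.09],[0,0,0.09],[0,0,0.09],[0,0,0.09],[0,0,0.09],[0,0,0.09]],"jaw":[6,6,6,6,6,6,6,6]}'
python3 -m crank '{"dp":[[0.4,0,0],[0.4,0,0],[0.4,0,0],[0.4,0,0],[0.4,0,0],[0.4,0,0],[0,0,0]],"dr":[[0,0,0.09],[0,0,0.09],[0,0,0.09],[0,0,0.09],[0,0,0.09],[0,0,0],[0,0,0]],"jaw":[6,6,6,6,6,6,6]}'
cat > m.py <<'E'
from h import *
import sys
np.set_printoptions(precision=4,suppress=True)
from scipy.optimize import minimize
ims={c:eyes.get_image(c) for c in ["scene","top"]}
g=ims["scene"]["color"]
cv2.imwrite(f"pics/{sys.argv[1]}.png",cv2.resize(g[170:310,170:400],None,fx=3.4,fy=3.4,interpolation=cv2.INTER_CUBIC))
B=np.array([[x,y,z] for x in(-.12,0) for y in(-.052,.052) for z in (0,.064)])
s=robot.sense(); q=R.from_quat(s["tool_rot"]).as_matrix(); yaw=np.arctan2(q[1,0],q[0,0]); p=s["position"]
p0=[p[0]+.131*np.cos(yaw),p[1]+.131*np.sin(yaw),yaw]; print("tcp",p,"pred",np.array(p0))
def hm(im,p):
    c,s=np.cos(p[2]),np.sin(p[2]); q=B@np.array([[c,-s,0],[s,c,0],[0,0,1]]).T+[p[0],p[1],0]
    h=cv2.convexHull(np.array([px(im,k) for k in q],np.float32)); m=np.zeros((400,640),np.uint8); cv2.fillConvexPoly(m,np.round(h*16).astype(np.int32),1,shift=4); return m
sel={}
for c in ims:
    for r in outline_of(c,"case_stamped"):
        m=np.array(r["mask"]).astype(np.uint8); h=hm(ims[c],p0); i=(m&h).sum()/(m|h).sum()
        if i>.4: print(c,r["confidence"],i); sel[c]=m; break
cost=lambda p:sum(1-(sel[c]&(h:=hm(ims[c],p))).sum()/(sel[c]|h).sum() for c in sel)
b=minimize(cost,p0,method="Nelder-Mead",options=dict(initial_simplex=np.array([[.005,0,0],[-.01,.005,0],[0,-.01,0],[0,0,.1]])+p0)); print("fit",b.x,b.fun,"line x",.6995-.051*b.x[1])
E
python3 m.py p1
```

```text
t: 14.15
position: [0.489, -0.2645, 0.0242]
tool_rot: [0.996, 0.09, -0.0, -0.0]
wrist_force: [-1.5, 0.4, -0.2]
finger_gap: 0.705
t: 14.82
position: [0.5206, -0.2599, 0.0243]
tool_rot: [0.999, 0.052, 0.0, 0.0]
wrist_force: [-0.7, -0.6, -1.2]
finger_gap: 0.703
t: 15.4
position: [0.5452, -0.2581, 0.0245]
tool_rot: [1.0, 0.029, 0.001, 0.0]
wrist_force: [-1.0, 0.3, 0.6]
finger_gap: 0.702
tcp [ 0.5447 -0.2582  0.0246] pred [ 0.6755 -0.2506  0.0579]
scene 0.7 0.9141840818141396
fit [ 0.6762 -0.2486  0.0592] 0.07609668755595345 line x 0.7121810456228017
```

View pics/p1.png

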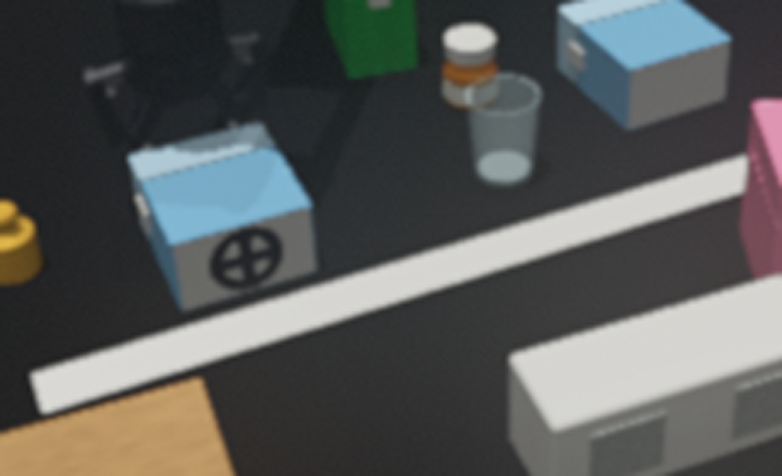

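The case tracked the pusher and is parallel to the strip; its far bottom edge is just short of the strip (crop ~250,285). Another 3.6 cm should put it on the strip's centre.

```bash
python3 -m crank '{"dp":[[0.5,0,0],[0.5,0,0],[0.5,0,0],[0.5,0,0],[0.5,0,0],[0.5,0,0],[0.4,0,0],[0.2,0,0]],"dr":[[0,0,0],[0,0,0],[0,0,0],[0,0,0],[0,0,0],[0,0,0],[0,0,0],[0,0,0]],"jaw":[6,6,6,6,6,6,6,6]}'
python3 -m crank '{"dp":[[0,0,0],[0,0,0],[-1,0,0],[-2,0,0],[-2,0,0],[-2,0,-2],[0,0,-3],[0,0,-3]],"dr":[[0,0,0],[0,0,0],[0,0,0],[0,0,0],[0,0,0],[0,0,0],[0,0,0],[0,0,0]],"jaw":[6,6,6,6,6,6,6,6]}'
python3 -m crank '{"dp":[[0,0,-3],[0,0,-3],[0,0,-2],[0,0,0],[0,0,0]],"dr":[[0,0,0],[0,0,0],[0,0,0],[0,0,0],[0,0,0]],"jaw":[6,6,6,6,6]}'
sed -i 's/^p0=.*/p0=[.711,-.247,.058]/;s/+p0))/+np.array(p0)))/' m.py; sed -i 's/; print("tcp".*//' m.py
python3 m.py p2
```

```text
t: 16.27
position: [0.5808, -0.2559, 0.0243]
tool_rot: [1.0, 0.029, 0.0, 0.0]
wrist_force: [-2.2, -0.0, 1.5]
finger_gap: 0.701
t: 16.93
position: [0.5071, -0.2593, 0.1033]
tool_rot: [1.0, 0.028, -0.002, -0.001]
wrist_force: [0.2, -0.2, 1.1]
finger_gap: 0.699
t: 17.35
position: [0.5102, -0.2604, 0.1859]
tool_rot: [1.0, 0.029, 0.001, 0.001]
wrist_force: [-0.1, 0.3, 0.4]
finger_gap: 0.704
scene 0.75 0.9441899208663057
top 0.6 0.8393351800554016
fit [ 0.7108 -0.2451  0.0532] 0.17537982183992218 line x 0.7119990221054661
```

View pics/p2.png

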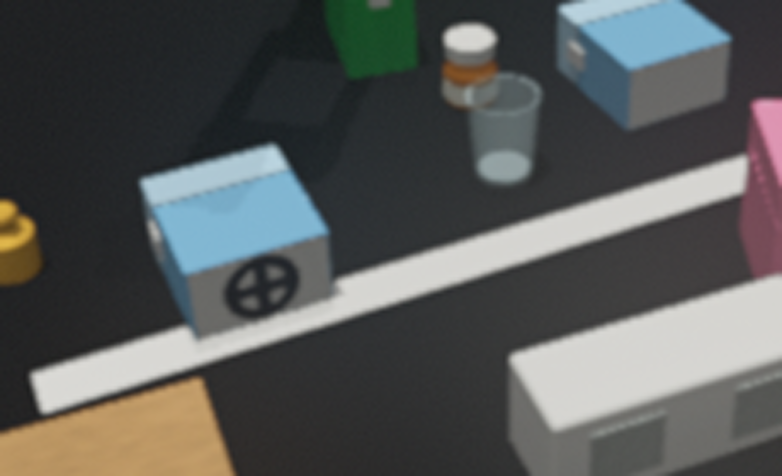

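The stamped face (crop 262,287) stands mid-strip and parallel to it. The blank case is still where it fell, and the gripper is clear.

```bash
python3 -c "
from h import *
print(robot.sign_off())"
```

```text
the job is handed in; nothing more can be done
None
```

The job is done and handed in: the stamped case lies on its side with its stamped underside on the dispatch strip, and the blank case is lying where it fell.

- **Tipping:** I tipped both cases towards the robot by pushing slowly on their far faces. The right case turned out to be the stamped one.
- **Pushing:** I pushed the stamped case away from the robot with two-finger contact, turning it slightly so it sits parallel to the strip.
- **Position check:** The last fit puts the underside's centre at x = 0.711 m, against a strip centre of 0.712 m. The yaw is 0.053 rad, against 0.051 rad for the strip. The top camera's outline overlapped this pose less well (0.84) than the scene camera's (0.94). I put that down to the arm partly hiding the case and did not check it further.
- **Other checks:** In the last picture (a crop of the scene view) the blank case, beaker, jar and look-alikes in view had not moved. I did not look at the flask, bowl and amber bottle again at the end. The forces read after each call stayed within about 3 N, and the robot's clock was at about 17.5 s. The gripper was raised clear of everything before hand-in.

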